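Free the jammed spacer from the mirror-gluing jig

TASK

The maple spacer has jammed in the mirror-gluing jig, and it will come loose one way only because a hidden catch blocks the other way. Hold the sanding block and gently push the spacer's upright with it, not with the fingers, along the channel; if it does not give, do not force it but try from the other end, and stop once the spacer lies free in an open bay without ramming the glass at the channel's end. Put the block back flat on the bench, then lift the spacer out and stand it upright in the plywood tray, leaving everything else where it is.

Things in the scene. Friction and masses are not known exactly. Their poses are not given: they have to be found in the camera images.
- jig: Fixed metal jig, 96 (x) x 184 (y) x 23 mm high. Origin: centre of its underside; x across the channel, y along it, z up. Channel 42 mm wide (x -22 to +20), floor 6 mm up. Over y -28 to +28 mm two dark lips hold the spacer down; beyond them, at both ends, are bays open to above, ended by glass strips at y = +-80 mm, 20 mm high.
- lips (a point): Middle of the slot between the lips, level with their tops, 23 mm above the bench (lip underside 17.5, slot 17 mm wide). A spring jaw under them pinches the spacer's foot: in the free direction it slides at a push of some 5 to 10 N, and resistance drops at 47 mm of travel. The other way a hidden catch stops it within 2 mm. Which way is free must be felt and differs between starts.
- bay_left (a point): Floor point of the jig's +y bay where the spacer's origin lies when free: 54 mm along y from the jig's origin, 6 mm up. The spacer is out from under the lips when its origin is over 48 mm from the jig's along y; it meets the glass at 60 mm.
- bay_right (a point): The same point of the -y bay, at -54 mm.
- spacer: Jammed maple spacer, an upside-down T, about 60 g: foot 40 x 40 x 10 mm, with an upright in its middle, 14 (x) x 30 mm (y), top 53 mm above the underside. Origin: centre of the foot's underside; axes as the jig's. Starts in the jig's middle, origin 6 mm above the bench. Press it with less than 45 N, and no finger may touch it while it is under the lips.
- block: Loose wooden sanding block, 40 (x) x 80 (y) x 42 mm high, about 150 g, lying on the bench. Origin: centre of its underside; y along its length, z up.
- tray: Fixed open plywood tray, 140 x 140 x 22 mm outside, walls 5 mm, floor 5 mm thick. Origin: centre of its underside; z up.
- glass_left: Smoked glass end strip of the channel at the jig's +y end; its origin is the jig's origin. The spacer must not press on it with more than 8 N.
- glass_right: The same at the jig's -y end; its origin is the jig's origin.
- collar: Bystander: bronze collar, 48 mm diameter, 18 mm high; origin: centre of its underside.
- strip_a: Bystander: smoked mirror strip lying flat, 35 (x) x 150 (y) x 5 mm; origin: centre of its underside.
- strip_b: Bystander: second mirror strip, the same.
- barrel: Bystander: bare maple barrel standing upright, 52 mm diameter, 140 mm high; origin: centre of its underside.
- dish: Bystander: small white dish, 60 mm diameter, 18 mm high, holding the marble; origin: centre of its underside.
- endcap: Bystander: bronze end cap with a small boss, 56 mm diameter, 20 mm high; origin: centre of its underside.
- marble_center (a point): Bystander: centre of the 22 mm glass marble in the dish.
Mind the look-alikes: they are no part of the job. Of the things like the block, leave any that is orange or purple; of the rest the smaller one is meant.

How it is judged (in metres and radians):
On the way, in this order (a step that is already met when the one before it is completed fails the run):
1. the block is held, off the bench (height (world z) of block above 0.015 m and contact force between the fingers and block above 1 N), for 0.2 s.
2. the held block bears on the spacer, which is still under the lips (y of spacer in the frame of jig between -0.046 and 0.046 m and z of spacer in the frame of jig below 0.012 m and contact force between block and spacer above 1.5 N and contact force between the fingers and block above 1 N), for 0.05 s.
3. the spacer is clear of the lips, lying in an open bay of the jig ((y of spacer in the frame of jig above 0.048 m or y of spacer in the frame of jig below -0.048 m) and z of spacer in the frame of jig below 0.012 m and horizontal distance between spacer and jig below 0.065 m), for 0.2 s.
4. the block is back on the bench, flat and released, with the spacer still in the bay (height (world z) of block below 0.006 m and angle between block's own z axis and vertical below 0.1 rad and contact force between the fingers and block below 0.2 N and z of spacer in the frame of jig below 0.012 m and (y of spacer in the frame of jig above 0.048 m or y of spacer in the frame of jig below -0.048 m)), for 0.2 s.
5. the spacer is lifted out of the jig by the fingers (height (world z) of spacer above 0.03 m and contact force between the fingers and spacer above 0.5 N), for 0.1 s.
At the end, for the whole second after the job is handed in: The spacer stands upright (within 6 degrees) and at rest on the tray's floor, its centre within 50 mm of the tray's centre along both tray axes, and the block lies flat and at rest on the bench, its underside within 6 mm of it (x of spacer in the frame of tray between -0.05 and 0.05 m and y of spacer in the frame of tray between -0.05 and 0.05 m and z of spacer in the frame of tray between 0.001 and 0.009 m and angle between each of spacer, block's own z axis and vertical below 0.1 rad and linear speed of each of spacer, block below 0.01 m/s and height (world z) of block below 0.006 m); the robot touches nothing.
It fails at once if the fingers touch the spacer while it is still under the lips ((y of spacer in the frame of jig between -0.046 and 0.046 m and z of spacer in the frame of jig below 0.012 m) and contact force between the fingers and spacer above 1 N).
It fails at once if the block presses the spacer with more than 45 N (contact force between block and spacer above 45 N).
It fails at once if the spacer is rammed against an end glass with more than 8 N (contact force between spacer and glass_left above 8 N or contact force between spacer and glass_right above 8 N).
It fails at once if a bystander is moved by more than 20 mm (distance of any of collar, strip_a, strip_b, barrel, dish, endcap, marble_center from where it was at the start of the episode above 0.02 m).
It also fails if it takes over 69 s, if anything falls off the work surface, if the arm or the gripper's body presses on something with over 40 N, if the wrist force passes 120 N, or if a joint passes its speed limit or range.

ROBOT

A 6-joint arm with a two-finger parallel gripper is mounted at the origin on the work surface. World frame = base frame: x ahead of the robot, y to its left, z up, the work surface at z = 0. Lengths are in mm, angles in degrees, forces in N, time in s.
With the tool pointing down it reaches from about 350 to 850 mm from the base axis. Payload 8.1 kg.
Tool frame: the origin (TCP) lies between the finger pads; the fingertips stand 17 mm ahead of it and the grasp point (between the pads) lies 2 mm behind it; z points along the fingers, y is the line along which they close (so a half turn about z gives the same grasp; the last joint's range is limited). The gripper opens to 85 mm and grips with 20 to 120 N. Pads are 22 mm wide; open, the fingers measure 114 mm over their backs; the gripper's body (76 mm by 85 mm) begins 54 mm behind the grasp point. The pads swing forward as they close: fully open they stand 13 mm farther back than shut.
Start: joints at [65.638, 7.471, 85.268, -0, 87.261, -4.893], TCP at [199.958, 565.705, 248.292] pointing down, gripper open.
Joint ranges: [-169.43, 169.43], [-51.17, 129.36], [1.28, 143.12], [-76.62, 256.62], [0, 156.53], [-152.29, 152.29]. Speed limits (degrees/s): [136.94, 136.94, 159.86, 180, 180, 180].

INTERFACE

Orientations are given as [roll, pitch, yaw] about the fixed x, y, z axes, in that order (R = Rz(yaw) Ry(pitch) Rx(roll)).
In Python, from bench import sense, snapshot, hand_in, trace, place_of gives the robot as it stands.
- The arm moves only by the shell command python3 -m handwheel 'ROWS' [FORCE]. ROWS is JSON, a list of rows, each a list of 7 numbers: the opening, from -1 (shut) to 1 (fully open), then the shift along the tool's x, y, z in cm, then the turn, a rotation vector about the tool's x, y, z in rad. A call has 1 to 12 rows; each row shifts and turns the commanded pose from where the row before left it, along the tool's axes as they then stand; what a row does not reach is not made up. A row lasts 1/12 s, in which the tool goes at most 41.7 mm and 7.16 degrees, less where a joint would pass 70% of its speed; a pose out of reach is approached as far as the arm can. A call with a gripper value outside its range is refused whole. The fingers move at their own pace and stop on an object; FORCE is the grip in N (left out, the last holds). Time passes only in rows, so rows that do not move let the fingers close. It gives the time, the measured TCP pose, the force, the opening and the grip force at its end, in the units of the state.
- sense(): the state, without advancing time (a new reading comes with each control period).
- snapshot(name): name is "side" or "top"; returns a dict with "image" (400x640x3 uint8, red, green, blue), "intrinsics" (3x3 intrinsics, pixels), "k1" (the pictures are not rectified: a ray, as slopes to the right and down, at radius r is drawn at 1 + k1 r^2 times it, then the intrinsics apply), "R" (3x3) and "t" (3): a world point X has camera coordinates R X + t. Camera axes: x right, y down, z forward; pixel columns grow to the right and rows downward; lengths in mm; the calibration is good to about 2 mm. A picture is of the moment at which its call begins. There is no depth.
- hand_in(): hands the job in; it is judged then, once.
Trained networks look in a picture, given as the dict that the camera call returned (one of the last four; its "shot" number tells which), for a name from the list of things; names that differ only in an ending like _2 or _b are one class to them, and where a whole thing is asked for, a point or a joint stands for the part that bears it (a point fixed in the world has none). Each returns a list of dicts, best first, with "conf" (0 to 1); they miss things now and then, are a little off and sometimes report something else, mostly with a low value. They report only what shows in the picture. A call takes as long as a camera call. They do not tell look-alikes from the thing itself.
- trace(picture, query): "pixels" (400x640 bool, what is visible of it).
- place_of(picture, query): "location" ([x, y, z] in mm, in world coordinates, good to about 4 mm: a listed point, or the origin of a listed thing).
The state is a dict: "time": time; "joint_pos": joint angles; "qd": joint speeds; "joint_efforts": joint torques, N m; "tool_pos": TCP position; "tcp_rot": TCP orientation; "ft_force": force on the tool from outside, world axes, zero at the start; "wrist_torque": the same for the moment, N m; "finger_gap": finger opening in mm; "grip_force": force on a finger pad.
Only numpy, scipy, OpenCV 4.12 (cv2) and the standard library are available. Lean on these libraries where they do the work, as an engineer would, in place of code of your own. Each camera call takes 0.05 s, during which the arm holds its last target. There are 200 camera calls.

## Working session

There is one attempt and no reset: what is moved stays moved. The work goes in short steps, Python scripts to look and compute and a shell command to move; the robot and the scene stay as the last step left them, time stands still between calls to the robot, and variables do not carry over. Pictures are saved under pics/ and viewed, at most 10 in all, crops included, and the job is handed in when it is done.

```bash
mkdir -p pics; cat > h.py <<'E'
from bench import *
import numpy as np, cv2
def ray(p,u,v):
    K=np.array(p["intrinsics"]);d=np.array([(u-K[0,2])/K[0,0],(v-K[1,2])/K[1,1]])
    s=d.copy()
    for _ in range(30): s=d/(1+p["k1"]*(s@s))
    R=np.array(p["R"]);return -R.T@np.array(p["t"]),R.T@np.array([s[0],s[1],1])
def at(p,u,v,z):
    o,d=ray(p,u,v);return o+d*(z-o[2])/d[2]
def proj(p,X):
    c=np.array(p["R"])@np.array(X)+np.array(p["t"]);s=c[:2]/c[2];s=s*(1+p["k1"]*(s@s))
    K=np.array(p["intrinsics"]);return np.array([K[0,0]*s[0]+K[0,2],K[1,1]*s[1]+K[1,2]])
def save(p,n): cv2.imwrite("pics/"+n,cv2.cvtColor(p["image"],cv2.COLOR_RGB2BGR))
E
python3 - <<'E'
from h import *
s=snapshot("side");t=snapshot("top")
save(s,"s0.png");save(t,"t0.png")
for n,p in(("top",t),("side",s)):
    print(n,"cam",np.round(ray(p,320,200)[0]))
    for q in["jig","lips","spacer","block","tray","collar","strip_a","barrel","dish","endcap"]:
        print(q,[(round(d["conf"],2),np.round(d["location"]).tolist(),np.round(proj(p,d["location"])).tolist()) for d in place_of(p,q)][:4])
print(sense())
E
```

```text
top cam [ 375.   13. 1195.]
jig [(0.86, [507.0, 40.0, -1.0], [303.0, 213.0])]
lips [(0.84, [507.0, 38.0, 20.0], [304.0, 212.0]), (0.35, [377.0, -100.0, -5.0], [362.0, 265.0])]
spacer [(0.65, [506.0, 42.0, 6.0], [302.0, 213.0])]
block [(0.86, [460.0, 427.0, 1.0], [149.0, 236.0]), (0.76, [469.0, 286.0, -0.0], [205.0, 231.0]), (0.7, [611.0, 220.0, -2.0], [231.0, 174.0]), (0.64, [352.0, 300.0, 6.0], [198.0, 279.0])]
tray [(0.77, [517.0, -272.0, -2.0], [428.0, 206.0])]
collar [(0.59, [382.0, 53.0, 1.0], [299.0, 264.0]), (0.24, [374.0, -102.0, -2.0], [362.0, 266.0])]
strip_a [(0.94, [726.0, 17.0, -2.0], [311.0, 128.0]), (0.63, [717.0, -220.0, 0.0], [403.0, 129.0]), (0.33, [506.0, 41.0, 8.0], [303.0, 213.0])]
barrel [(0.93, [668.0, -387.0, -3.0], [468.0, 146.0])]
dish []
endcap [(0.89, [375.0, -101.0, -1.0], [362.0, 265.0]), (0.36, [518.0, -272.0, -2.0], [428.0, 206.0])]
side cam [ -14. -820.  718.]
jig [(0.73, [504.0, 37.0, -3.0], [302.0, 216.0])]
lips [(0.69, [507.0, 43.0, 21.0], [302.0, 207.0]), (0.16, [521.0, -270.0, -1.0], [386.0, 280.0])]
spacer [(0.68, [505.0, 38.0, 1.0], [302.0, 214
[... 591 characters left out ...]
, 264.0])]
{'time': 1.1, 'joint_pos': array([ 6.56379789e+01,  7.47177959e+00,  8.52664746e+01, -1.11102811e-04,
        8.72621684e+01, -4.89103718e+00]), 'qd': array([-0.02316866,  0.02610114,  0.04380728, -0.0476241 ,  0.01547529,
       -0.12358398]), 'joint_efforts': array([ 6.49167869e-04, -5.69354510e+01, -5.00851464e+01,  6.44913302e-05,
        1.57377479e-03, -3.84802854e-05]), 'tool_pos': array([199.96063533, 565.70796658, 248.29854047]), 'tcp_rot': array([-1.79999570e+02,  7.45439607e-05,  1.60529021e+02]), 'ft_force': array([ 0.24785618,  0.37033154, -0.46954455]), 'wrist_torque': array([-0.06019565, -0.00684976,  0.05546465]), 'grip_force': 0.0, 'finger_gap': 84.74303112120516}
```

View pics/t0.png

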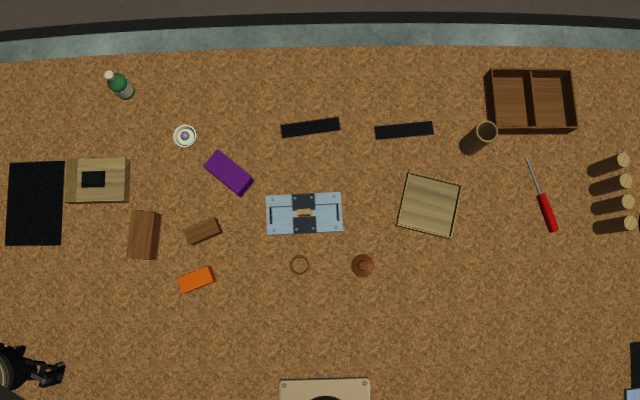

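View pics/s0.png

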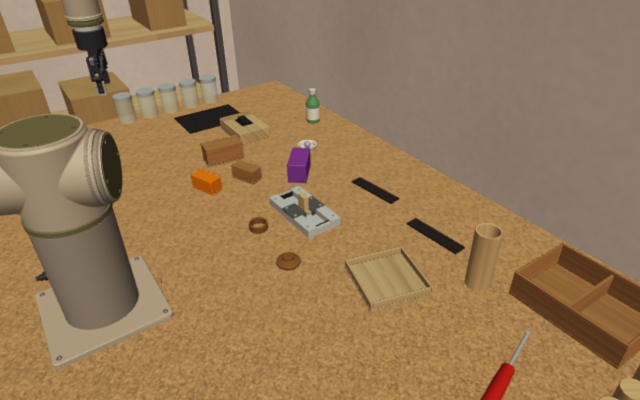

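In the top view, four things could be taken for the block: a large brown one at (144,235), a small brown one at (203,231), an orange one at (196,279) and a purple one at (229,172). The small brown one at (203,231) fits the description. The jig is at (303,213), with the tray at (429,205), collar (299,265) and endcap (362,265).

```bash
python3 - <<'E'
from h import *
t=snapshot("top");s=snapshot("side")
im=cv2.cvtColor(t["image"],cv2.COLOR_RGB2BGR)
a=cv2.resize(im[180:260,170:360],None,fx=4,fy=4,interpolation=cv2.INTER_CUBIC)
b=cv2.cvtColor(s["image"],cv2.COLOR_RGB2BGR)[140:250,200:390]
b=cv2.resize(b,None,fx=4,fy=4,interpolation=cv2.INTER_CUBIC)[:280]
cv2.imwrite("pics/c.png",np.vstack([a,b])[:600])
def rect(mask,z,p=t):
    m=mask.astype(np.uint8);c=max(cv2.findContours(m,0,2)[0],key=cv2.contourArea)[:,0]
    w=np.array([at(p,u,v,z)[:2] for u,v in c],np.float32);return cv2.minAreaRect(w)
for q,z in(("jig",23),("block",42),("tray",22)):
    for d in trace(t,q)[:4]: print(q,round(d["conf"],2),int(d["pixels"].sum()),np.round(np.argwhere(d["pixels"]).mean(0)[::-1]),[np.round(x,1) for x in rect(d["pixels"],z)])
for q in("jig","spacer","lips","bay_left","bay_right","glass_left"):
    for p in(t,s): print(q,[np.round(d["location"]).tolist() for d in place_of(p,q)][:1])
E
```

```text
jig 0.63 2827 [303. 213.] [array([505.5,  40.4]), array([ 97.6, 185.6]), np.float64(1.6)]
block 0.92 602 [196. 279.] [array([352.9, 295.6]), array([41.1, 85.1]), np.float64(21.9)]
block 0.88 1465 [144. 235.] [array([460.6, 424.8]), array([ 78.3, 116.2]), np.float64(84.7)]
block 0.73 660 [203. 231.] [array([466.8, 280. ]), array([48., 85.]), np.float64(21.9)]
block 0.67 1125 [229. 173.] [array([606.9, 217.6]), array([123.6,  57.2]), np.float64(49.5)]
tray 0.94 3277 [429. 204.] [array([ 518.9, -269.6]), array([144.2, 142.3]), np.float64(74.4)]
jig [[505.0, 38.0, -0.0]]
jig [[504.0, 37.0, 1.0]]
spacer [[505.0, 39.0, 7.0]]
spacer [[501.0, 40.0, 6.0]]
lips [[519.0, -274.0, 0.0]]
lips [[509.0, 39.0, 19.0]]
bay_left [[507.0, 92.0, 5.0]]
bay_left [[504.0, 97.0, 9.0]]
bay_right [[508.0, -17.0, 7.0]]
bay_right [[507.0, -16.0, 5.0]]
glass_left []
glass_left []
```

View pics/c.png

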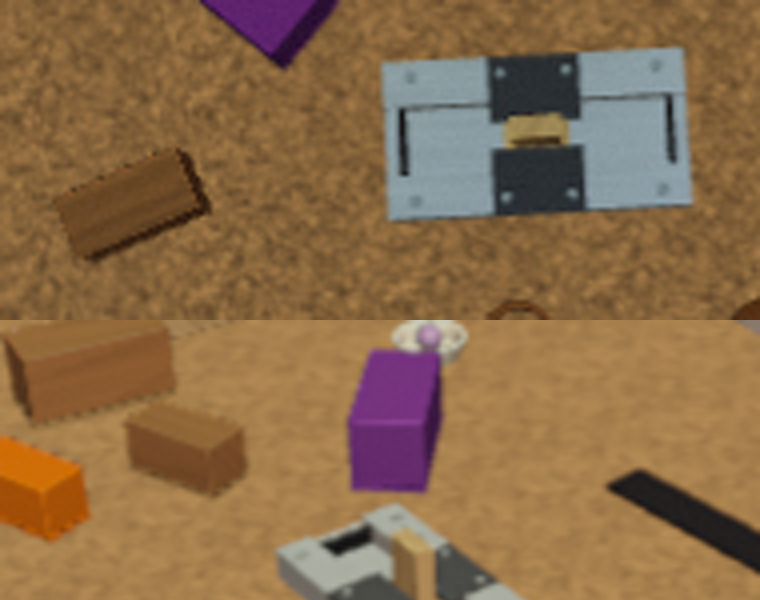

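The crop shows two things: the small brown block (about 40x80) at crop (130,205), and the jig with the spacer in its middle at crop (535,130). I'll fit cuboids to the masks to get exact poses.

```bash
cat >> h.py <<'E'
from scipy.optimize import minimize
def fitbox(views,dims,x0,z0=0):
    """views: [(pic,mask)], dims lx,ly,h -> x,y,yaw deg"""
    L=np.array([[i,j,k] for i in(-.5,.5) for j in(-.5,.5) for k in(0,1)])*dims
    def cost(q):
        a=np.radians(q[2]);c,s=np.cos(a),np.sin(a);e=0
        W=L@np.array([[c,s,0],[-s,c,0],[0,0,1]])+[q[0],q[1],z0]
        for p,m in views:
            h=cv2.convexHull(np.array([proj(p,w) for w in W],np.float32))
            r=np.zeros((400,640),np.uint8);cv2.fillConvexPoly(r,np.round(h*256).astype(np.int32),255,cv2.LINE_AA,8)
            r=r/255.;e+=1-np.minimum(r,m).sum()/np.maximum(r,m).sum()
        return e/len(views)
    b=minimize(cost,x0,method="Nelder-Mead",options=dict(initial_simplex=np.array(x0)+np.array([[0,0,0],[8,0,0],[0,8,0],[0,0,6]]),xatol=.05,fatol=1e-5))
    return np.round(b.x,1),round(b.fun,3)
def mask_near(p,q,X):
    u=proj(p,X);L=trace(p,q)
    return min(L,key=lambda d:np.linalg.norm(np.argwhere(d["pixels"]).mean(0)[::-1]-u))["pixels"] if L else None
def go(x,y,z,psi):
    st=sense();P=st["tool_pos"];y0=st["tcp_rot"][2];d=(psi-y0+180)%360-180;a=np.radians(psi);v=np.array([x,y,z])-P
    print("turn about tool z rad %.3f; then shift tool cm"%(-np.radians(d)),np.round(np.array([v@[np.cos(a),np.sin(a),0],v@[np.sin(a),-np.cos(a),0],-v[2]])/10,2))
E
python3 - <<'E'
from h import *
t=snapshot("top");s=snapshot("side")
for q,dm,x0 in(("block",(40,80,42),[467,283,22]),("jig",(96,184,23),[505,39,2]),("tray",(140,140,22),[519,-270,-15])):
    V=[(p,mask_near(p,q,[x0[0],x0[1],dm[2]/2])) for p in(t,s)]
    V=[v for v in V if v[1] is not None]
    print(q,fitbox(V,dm,x0),[fitbox([v],dm,x0) for v in V])
go(467,283,200,112)
E
```

```text
block (array([468.4, 283.8,  20.7]), np.float64(0.109)) [(array([467.7, 284.2,  21. ]), np.float64(0.1)), (array([470.5, 285.3,  18.2]), np.float64(0.1))]
jig (array([508. ,  39.3,   1.1]), np.float64(0.164)) [(array([506.3,  39.6,   1.8]), np.float64(0.114)), (array([511.5,  42.2,   1.1]), np.float64(0.201))]
tray (array([ 520. , -271.6,  -15.1]), np.float64(0.05)) [(array([ 518.7, -272.3,  -15.1]), np.float64(0.04)), (array([ 522.3, -271.1,  -14.7]), np.float64(0.048))]
turn about tool z rad 0.847; then shift tool cm [-36.22  14.17   4.83]
```

```bash
python3 -m handwheel '[[1,0,0,0,0,0,0.1247],[1,0,0,0,0,0,0.1247],[1,0,0,0,0,0,0.1247],[1,0,0,0,0,0,0.1247],[1,0,0,0,0,0,0.1247],[1,0,0,0,0,0,0.1247],[1,0,0,0,0,0,0.1247],[1,0,0,0,0,0,0]]' 60
python3 -m handwheel '[[1,-3.57,1.53,0,0,0,0],[1,-3.57,1.53,0,0,0,0],[1,-3.57,1.53,0,0,0,0],[1,-3.57,1.53,0,0,0,0],[1,-3.57,1.53,0,0,0,0],[1,-3.57,1.53,0,0,0,0],[1,-3.57,1.53,0,0,0,0],[1,-3.57,1.53,0,0,0,0],[1,-3.57,1.53,0,0,0,0],[1,-3.57,1.53,0,0,0,0],[1,0,0,0,0,0,0],[1,0,0,0,0,0,0]]'
python3 -c "
from h import *
go(468.5,284.5,29,110.5)"
```

```text
time: 3.02
tool_pos: [200.0, 565.7, 248.3]
tcp_rot: [180.0, 0.0, 110.2]
ft_force: [0.4, 0.6, -0.1]
finger_gap: 85.5
grip_force: 0.0
time: 4.02
tool_pos: [469.6, 283.2, 248.2]
tcp_rot: [-180.0, 0.0, 110.5]
ft_force: [-0.6, -0.1, 0.2]
finger_gap: 85.7
grip_force: 0.0
turn about tool z rad 0.000; then shift tool cm [ 0.16 -0.06 21.92]
```

```bash
python3 -m handwheel '[[1,0.1,0,3.7,0,0,0],[1,0,0,3.7,0,0,0],[1,0,0,3.7,0,0,0],[1,0,0,3.7,0,0,0],[1,0,0,3.7,0,0,0],[1,0,0,2.4,0,0,0],[1,0,0,1,0,0,0],[1,0,0,0,0,0,0],[1,0,0,0,0,0,0]]'
python3 -m handwheel '[[-0.5,0,0,0,0,0,0],[-0.5,0,0,0,0,0,0],[-0.5,0,0,0,0,0,0],[-0.5,0,0,0,0,0,0],[-0.5,0,0,0,0,0,0],[-0.5,0,0,0,0,0,0],[-0.5,0,0,0,0,0,0],[-0.5,0,0,0,0,0,0],[-0.5,0,0,0,0,0,0],[-0.5,0,0,0,0,0,0]]' 60
python3 - <<'E'
from h import *
t=snapshot("top");s=snapshot("side")
im=[cv2.resize(cv2.cvtColor(p["image"],cv2.COLOR_RGB2BGR)[b:b+100,a:a+190],None,fx=4,fy=4)[:300] for p,a,b in((t,130,195),(s,170,120))]
cv2.imwrite("pics/g.png",np.vstack(im))
E
```

```text
time: 4.77
tool_pos: [467.9, 286.8, 30.0]
tcp_rot: [180.0, -0.0, 110.6]
ft_force: [0.8, 0.1, 1.0]
finger_gap: 85.4
grip_force: 0.0
time: 5.6
tool_pos: [469.3, 286.5, 31.1]
tcp_rot: [179.8, -0.0, 110.5]
ft_force: [-0.2, 0.6, 6.5]
finger_gap: 39.1
grip_force: 61.4
```

View pics/g.png

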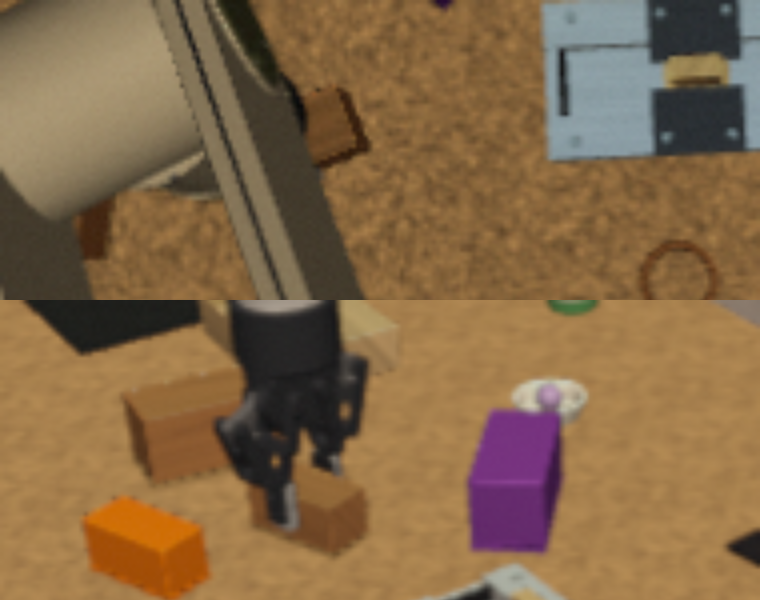

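The fingers hold the small brown block near its middle: gap 39 mm, block at crop (310,510) in the side view.

```bash
python3 -m handwheel '[[-0.5,0,0,-1,0,0,0],[-0.5,0,0,-3,0,0,0],[-0.5,0,0,-3,0,0,0],[-0.5,0,0,-2,0,0,0.109],[-0.5,0,0,0,0,0,0.109],[-0.5,0,0,0,0,0,0.109],[-0.5,0,0,0,0,0,0],[-0.5,0,0,0,0,0,0]]' 80
python3 -c "
from h import *
go(504.2,125,119,91.8)"
```

```text
time: 6.37
tool_pos: [467.8, 285.7, 119.5]
tcp_rot: [-180.0, 0.0, 92.0]
ft_force: [-0.1, 0.6, -2.4]
finger_gap: 38.7
grip_force: 81.1
turn about tool z rad 0.003; then shift tool cm [-16.18   3.13   0.05]
```

```bash
python3 -m handwheel '[[-0.5,-2.7,0.5,0,0,0,0],[-0.5,-2.7,0.5,0,0,0,0],[-0.5,-2.7,0.5,0,0,0,0],[-0.5,-2.7,0.5,0,0,0,0],[-0.5,-2.7,0.6,0,0,0,0],[-0.5,-2.7,0.5,0,0,0,0],[-0.5,0,0,0,0,0,0],[-0.5,0,0,2,0,0,0],[-0.5,0,0,2,0,0,0],[-0.5,0,0,1.5,0,0,0],[-0.5,0,0,0,0,0,0],[-0.5,0,0,0,0,0,0]]'
python3 - <<'E'
from h import *
t=snapshot("top");s=snapshot("side");P=sense()["tool_pos"];print(P)
for p in(s,t):
    print([np.round(d["location"],1).tolist() for d in place_of(p,"block")][:4],[np.round(d["location"],1).tolist() for d in place_of(p,"spacer")][:1])
im=[cv2.resize(cv2.cvtColor(p["image"],cv2.COLOR_RGB2BGR)[b:b+75,a:a+190],None,fx=4,fy=4) for p,a,b in((t,190,175),(s,210,160))]
cv2.imwrite("pics/a.png",np.vstack(im))
E
```

```text
time: 7.37
tool_pos: [502.7, 125.1, 63.3]
tcp_rot: [-179.8, 0.0, 91.9]
ft_force: [0.6, 1.3, -1.6]
finger_gap: 38.6
grip_force: 81.0
[504.57944033 125.30387655  65.28405501]
[[463.7, 430.5, 1.8], [351.2, 303.5, 1.5], [503.9, 126.1, 33.6], [608.5, 221.5, 3.7]] [[505.9, 40.8, 1.2]]
[[352.5, 302.5, 0.9], [458.2, 424.8, 1.2], [608.7, 220.8, -1.1], [508.0, -14.5, 9.3]] [[505.7, 41.9, 7.5]]
```

View pics/a.png

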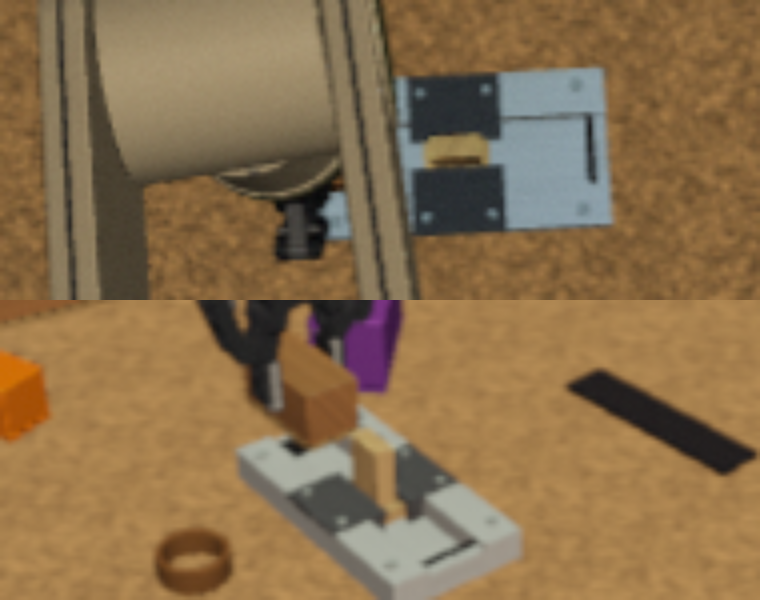

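The held block hangs level over the +y bay at side-view crop (315,390). It points at the upright at crop (375,475). Next I close most of the gap and then creep.

```bash
python3 -m handwheel '[[-0.5,-0.4,0,0.5,0,0,0],[-0.5,-0.6,0,0,0,0,0],[-0.5,-0.6,0,0,0,0,0],[-0.5,-0.4,0,0,0,0,0],[-0.5,-0.2,0,0,0,0,0],[-0.5,0,0,0,0,0,0]]'
for i in 1; do python3 -m handwheel '[[-0.5,-0.1,0,0,0,0,0],[-0.5,-0.1,0,0,0,0,0],[-0.5,0,0,0,0,0,0]]'; done
```

```text
time: 8.17
tool_pos: [504.8, 102.2, 59.3]
tcp_rot: [180.0, 0.0, 91.7]
ft_force: [0.5, -0.2, -1.6]
finger_gap: 38.7
grip_force: 81.0
time: 8.42
tool_pos: [504.8, 100.9, 59.4]
tcp_rot: [180.0, 0.0, 91.8]
ft_force: [-0.2, 0.5, -1.6]
finger_gap: 39.1
grip_force: 81.0
```

```bash
python3 -m handwheel '[[-0.5,-0.1,0,0,0,0,0],[-0.5,-0.1,0,0,0,0,0],[-0.5,0,0,0,0,0,0]]'
```

```text
time: 8.67
tool_pos: [504.9, 98.9, 59.3]
tcp_rot: [-180.0, 0.0, 91.8]
ft_force: [-0.3, 0.1, -1.9]
finger_gap: 38.7
grip_force: 81.0
```

```bash
python3 -m handwheel '[[-0.5,-0.1,0,0,0,0,0],[-0.5,-0.1,0,0,0,0,0],[-0.5,0,0,0,0,0,0]]'
```

```text
time: 8.92
tool_pos: [504.9, 96.8, 59.3]
tcp_rot: [-180.0, 0.0, 91.8]
ft_force: [0.7, 0.3, -2.3]
finger_gap: 38.4
grip_force: 81.0
```

```bash
python3 -m handwheel '[[-0.5,-0.1,0,0,0,0,0],[-0.5,-0.05,0,0,0,0,0],[-0.5,0,0,0,0,0,0]]'
```

```text
time: 9.17
tool_pos: [504.9, 95.4, 59.3]
tcp_rot: [-180.0, 0.0, 91.8]
ft_force: [0.1, 0.4, -1.8]
finger_gap: 38.5
grip_force: 81.0
```

```bash
python3 -m handwheel '[[-0.5,-0.05,0,0,0,0,0],[-0.5,-0.05,0,0,0,0,0],[-0.5,0,0,0,0,0,0]]'
```

```text
time: 9.42
tool_pos: [505.0, 95.0, 59.4]
tcp_rot: [180.0, -0.1, 91.8]
ft_force: [-0.6, 4.8, 1.1]
finger_gap: 38.9
grip_force: 81.0
```

Contact at TCP y of about 95.2, with 4.8 N. I continue in small steps.

```bash
python3 -m handwheel '[[-0.5,-0.05,0,0,0,0,0],[-0.5,0,0,0,0,0,0]]'
```

```text
time: 9.58
tool_pos: [505.0, 94.8, 59.5]
tcp_rot: [180.0, -0.1, 91.8]
ft_force: [-1.6, 5.9, 0.4]
finger_gap: 38.2
grip_force: 81.2
```

```bash
python3 -m handwheel '[[-0.5,-0.05,0,0,0,0,0],[-0.5,0,0,0,0,0,0]]'
```

```text
time: 9.75
tool_pos: [505.1, 94.5, 59.7]
tcp_rot: [180.0, -0.1, 91.8]
ft_force: [-2.3, 8.2, 2.4]
finger_gap: 38.6
grip_force: 81.3
```

```bash
python3 -m handwheel '[[-0.5,-0.05,0,0,0,0,0],[-0.5,-0.05,0,0,0,0,0],[-0.5,0,0,0,0,0,0]]'
```

```text
time: 10.0
tool_pos: [505.1, 93.9, 59.8]
tcp_rot: [180.0, -0.1, 91.8]
ft_force: [-2.8, 8.8, 3.0]
finger_gap: 38.8
grip_force: 81.4
```

```bash
python3 -m handwheel '[[-0.5,-0.05,0,0,0,0,0],[-0.5,0,0,0,0,0,0]]'
```

```text
time: 10.17
tool_pos: [505.1, 93.5, 59.9]
tcp_rot: [180.0, -0.1, 91.8]
ft_force: [-3.3, 10.0, 4.0]
finger_gap: 38.7
grip_force: 81.5
```

```bash
python3 -m handwheel '[[-0.5,-0.05,0,0,0,0,0],[-0.5,-0.05,0,0,0,0,0],[-0.5,0,0,0,0,0,0]]'
```

```text
time: 10.42
tool_pos: [505.1, 92.9, 60.0]
tcp_rot: [180.0, -0.2, 91.8]
ft_force: [-3.5, 11.8, 4.6]
finger_gap: 38.6
grip_force: 81.6
```

```bash
python3 -m handwheel '[[-0.5,-0.05,0,0,0,0,0],[-0.5,-0.05,0,0,0,0,0],[-0.5,0,0,0,0,0,0]]'
```

```text
time: 10.67
tool_pos: [505.2, 92.7, 60.1]
tcp_rot: [180.0, -0.3, 91.8]
ft_force: [-4.0, 15.7, 5.2]
finger_gap: 38.8
grip_force: 81.7
```

```bash
python3 -m handwheel '[[-0.5,-0.05,0,0,0,0,0],[-0.5,-0.05,0,0,0,0,0],[-0.5,0,0,0,0,0,0]]'
```

```text
time: 10.92
tool_pos: [505.2, 92.5, 60.3]
tcp_rot: [180.0, -0.3, 91.8]
ft_force: [-4.6, 20.5, 7.0]
finger_gap: 39.3
grip_force: 81.9
```

No give: the force rises at 20 N with almost no motion, so the catch is on this side. I back off and go over to the -y end.

```bash
python3 -m handwheel '[[-0.5,1,0,0,0,0,0],[-0.5,3,0,0,0,0,0],[-0.5,0,0,-2.8,0,0,0],[-0.5,0,0,-2.8,0,0,0],[-0.5,0,0,0,0,0,0],[-0.5,-3.4,0,0,0,0,0],[-0.5,-3.4,0,0,0,0,0],[-0.5,-3.4,0,0,0,0,0],[-0.5,-3.4,0,0,0,0,0],[-0.5,-3.4,0,0,0,0,0],[-0.5,0,0,0,0,0,0],[-0.5,0,0,0,0,0,0]]'
```

```text
time: 11.92
tool_pos: [509.1, -42.9, 115.0]
tcp_rot: [-180.0, 0.0, 91.6]
ft_force: [-0.0, 1.1, -1.2]
finger_gap: 38.6
grip_force: 81.2
```

```bash
python3 -m handwheel '[[-0.5,0,0,2,0,0,0],[-0.5,0,0,2,0,0,0],[-0.5,0,0,1.6,0,0,0],[-0.5,0,0,0,0,0,0],[-0.5,0,0,0,0,0,0]]'
```

```text
time: 12.33
tool_pos: [508.1, -39.8, 58.3]
tcp_rot: [-179.8, -0.0, 91.8]
ft_force: [0.1, 0.3, -0.8]
finger_gap: 39.0
grip_force: 81.1
```

```bash
python3 -m handwheel '[[-0.5,0.6,0,0,0,0,0],[-0.5,0.6,0,0,0,0,0],[-0.5,0.4,0,0,0,0,0],[-0.5,0.1,0,0,0,0,0],[-0.5,0.1,0,0,0,0,0],[-0.5,0,0,0,0,0,0]]'
```

```text
time: 12.83
tool_pos: [508.9, -22.7, 59.7]
tcp_rot: [180.0, 0.0, 91.8]
ft_force: [-0.1, 0.1, -1.1]
finger_gap: 38.7
grip_force: 81.1
```

```bash
python3 -m handwheel '[[-0.5,0.1,0,0,0,0,0],[-0.5,0.1,0,0,0,0,0],[-0.5,0,0,0,0,0,0]]'
```

```text
time: 13.08
tool_pos: [508.6, -21.0, 59.3]
tcp_rot: [-180.0, -0.0, 91.8]
ft_force: [-0.1, -0.2, -2.1]
finger_gap: 38.7
grip_force: 81.1
```

```bash
python3 -m handwheel '[[-0.5,0.1,0,0,0,0,0],[-0.5,0.1,0,0,0,0,0],[-0.5,0,0,0,0,0,0]]'
```

```text
time: 13.33
tool_pos: [508.5, -18.9, 59.2]
tcp_rot: [-180.0, -0.0, 91.8]
ft_force: [-0.3, 0.7, -0.9]
finger_gap: 39.0
grip_force: 81.1
```

```bash
python3 -m handwheel '[[-0.5,0.1,0,0,0,0,0],[-0.5,0.1,0,0,0,0,0],[-0.5,0,0,0,0,0,0]]'
```

```text
time: 13.58
tool_pos: [508.5, -16.9, 59.3]
tcp_rot: [180.0, 0.0, 91.8]
ft_force: [-0.1, -0.5, -1.3]
finger_gap: 38.7
grip_force: 81.1
```

```bash
python3 -m handwheel '[[-0.5,0.1,0,0,0,0,0],[-0.5,0.1,0,0,0,0,0],[-0.5,0,0,0,0,0,0]]'
```

```text
time: 13.83
tool_pos: [508.5, -15.7, 59.5]
tcp_rot: [180.0, 0.1, 91.8]
ft_force: [-0.6, -5.4, -0.9]
finger_gap: 39.0
grip_force: 81.3
```

```bash
python3 -m handwheel '[[-0.5,0.1,0,0,0,0,0],[-0.5,0.1,0,0,0,0,0],[-0.5,0,0,0,0,0,0]]'
```

```text
time: 14.08
tool_pos: [508.5, -14.4, 59.9]
tcp_rot: [180.0, 0.2, 91.8]
ft_force: [-3.4, -8.3, 3.0]
finger_gap: 38.9
grip_force: 81.7
```

```bash
python3 -m handwheel '[[-0.5,0.1,0,0,0,0,0],[-0.5,0.1,0,0,0,0,0],[-0.5,0.1,0,0,0,0,0],[-0.5,0,0,0,0,0,0]]'
```

```text
time: 14.42
tool_pos: [508.4, -11.9, 60.0]
tcp_rot: [180.0, 0.2, 91.8]
ft_force: [-3.4, -10.9, 5.8]
finger_gap: 38.7
grip_force: 81.9
```

```bash
python3 -m handwheel '[[-0.5,0.1,0,0,0,0,0],[-0.5,0.1,0,0,0,0,0],[-0.5,0.1,0,0,0,0,0],[-0.5,0,0,0,0,0,0]]'
```

```text
time: 14.75
tool_pos: [508.4, -9.0, 60.1]
tcp_rot: [180.0, 0.2, 91.8]
ft_force: [-3.7, -11.1, 4.6]
finger_gap: 38.8
grip_force: 81.9
```

It slides at a steady 11 N, so this is the free direction.

```bash
python3 -m handwheel '[[-0.5,0.15,0,0,0,0,0],[-0.5,0.15,0,0,0,0,0],[-0.5,0.15,0,0,0,0,0],[-0.5,0.15,0,0,0,0,0],[-0.5,0.15,0,0,0,0,0],[-0.5,0.15,0,0,0,0,0],[-0.5,0,0,0,0,0,0]]'
```

```text
time: 15.33
tool_pos: [508.1, 0.3, 60.1]
tcp_rot: [180.0, 0.2, 91.8]
ft_force: [-3.3, -10.9, 4.5]
finger_gap: 39.1
grip_force: 81.9
```

```bash
python3 -m handwheel '[[-0.5,0.15,0,0,0,0,0],[-0.5,0.15,0,0,0,0,0],[-0.5,0.15,0,0,0,0,0],[-0.5,0.15,0,0,0,0,0],[-0.5,0.15,0,0,0,0,0],[-0.5,0.15,0,0,0,0,0],[-0.5,0.15,0,0,0,0,0],[-0.5,0.15,0,0,0,0,0],[-0.5,0,0,0,0,0,0]]'
```

```text
time: 16.08
tool_pos: [507.8, 12.3, 60.1]
tcp_rot: [180.0, 0.2, 91.8]
ft_force: [-3.4, -10.2, 4.9]
finger_gap: 38.6
grip_force: 81.8
```

```bash
python3 -m handwheel '[[-0.5,0.15,0,0,0,0,0],[-0.5,0.15,0,0,0,0,0],[-0.5,0.15,0,0,0,0,0],[-0.5,0.15,0,0,0,0,0],[-0.5,0.15,0,0,0,0,0],[-0.5,0.15,0,0,0,0,0],[-0.5,0.15,0,0,0,0,0],[-0.5,0.15,0,0,0,0,0],[-0.5,0.15,0,0,0,0,0],[-0.5,0,0,0,0,0,0]]'
```

```text
time: 16.92
tool_pos: [507.4, 25.8, 60.1]
tcp_rot: [180.0, 0.2, 91.8]
ft_force: [-3.1, -11.0, 4.8]
finger_gap: 38.9
grip_force: 81.8
```

```bash
python3 -m handwheel '[[-0.5,0.1,0,0,0,0,0],[-0.5,0.1,0,0,0,0,0],[-0.5,0.1,0,0,0,0,0],[-0.5,0,0,0,0,0,0]]'
```

```text
time: 17.25
tool_pos: [507.4, 28.7, 60.0]
tcp_rot: [180.0, 0.2, 91.8]
ft_force: [-1.9, -10.8, 3.8]
finger_gap: 38.6
grip_force: 81.8
```

```bash
python3 -m handwheel '[[-0.5,0.1,0,0,0,0,0],[-0.5,0.1,0,0,0,0,0],[-0.5,0,0,0,0,0,0]]'
```

```text
time: 17.5
tool_pos: [507.3, 30.8, 60.0]
tcp_rot: [180.0, 0.2, 91.8]
ft_force: [-2.0, -10.1, 4.3]
finger_gap: 38.5
grip_force: 81.8
```

```bash
python3 -m handwheel '[[-0.5,0.1,0,0,0,0,0],[-0.5,0,0,0,0,0,0]]'
```

```text
time: 17.67
tool_pos: [507.3, 31.8, 60.0]
tcp_rot: [180.0, 0.2, 91.8]
ft_force: [-2.2, -10.1, 3.9]
finger_gap: 38.7
grip_force: 81.8
```

```bash
python3 -m handwheel '[[-0.5,0.1,0,0,0,0,0],[-0.5,0,0,0,0,0,0]]'
```

```text
time: 17.83
tool_pos: [507.2, 33.8, 59.7]
tcp_rot: [180.0, 0.1, 91.8]
ft_force: [-0.1, -0.1, -1.7]
finger_gap: 38.6
grip_force: 81.1
```

```bash
python3 -m handwheel '[[-0.5,0.1,0,0,0,0,0],[-0.5,0,0,0,0,0,0]]'
```

```text
time: 18.0
tool_pos: [506.8, 35.8, 59.2]
tcp_rot: [180.0, -0.0, 91.8]
ft_force: [-0.1, -0.7, -1.7]
finger_gap: 38.8
grip_force: 81.1
```

The resistance has dropped. I nudge 1 mm further, back off and look.

```bash
python3 -m handwheel '[[-0.5,0.1,0,0,0,0,0],[-0.5,0,0,0,0,0,0],[-0.5,-1,0,0,0,0,0],[-0.5,-2,0,0,0,0,0],[-0.5,-2,0,-2,0,0,0],[-0.5,0,0,-3,0,0,0],[-0.5,0,0,-2,0,0,0],[-0.5,0,0,0,0,0,0]]'
python3 - <<'E'
from h import *
s=snapshot("side");t=snapshot("top")
for p in(s,t):print([np.round(d["location"],1).tolist() for d in place_of(p,"spacer")][:1])
im=[cv2.resize(cv2.cvtColor(p["image"],cv2.COLOR_RGB2BGR)[b:b+75,a:a+190],None,fx=4,fy=4) for p,a,b in((t,190,175),(s,210,160))]
cv2.imwrite("pics/f.png",np.vstack(im));go(468,270,130,91.8)
E
```

```text
time: 18.67
tool_pos: [511.4, -14.8, 134.4]
tcp_rot: [179.6, 0.1, 91.7]
ft_force: [1.3, -0.0, -1.4]
finger_gap: 38.9
grip_force: 81.1
[[500.5, 90.6, 4.2]]
[[501.2, 91.0, 5.6]]
turn about tool z rad -0.000; then shift tool cm [28.46 -3.05 -0.22]
```

View pics/f.png

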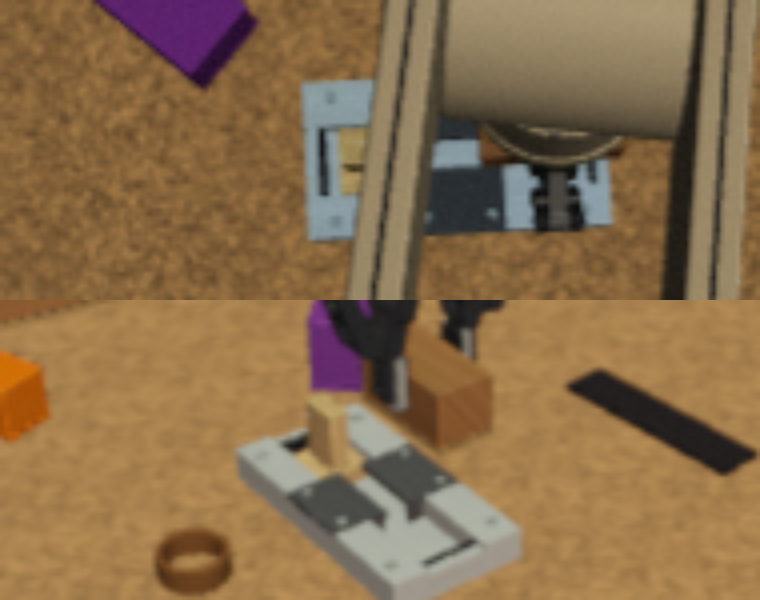

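The spacer's foot lies wholly in the +y bay: top-view crop (350,160), side-view crop (330,440). It is clear of the lips and just short of the glass, at jig y of about 51.5. Now the block goes back.

```bash
python3 -m handwheel '[[-0.5,3.5,-0.4,0,0,0,0],[-0.5,3.5,-0.4,0,0,0,0],[-0.5,3.5,-0.4,0,0,0,0],[-0.5,3.5,-0.4,0,0,0,0],[-0.5,3.5,-0.4,0,0,0,0],[-0.5,3.5,-0.4,0,0,0,0],[-0.5,3.5,-0.4,0,0,0,0],[-0.5,3.5,-0.3,0,0,0,0],[-0.5,0,0,0,0,0,0],[-0.5,0,0,0,0,0,0]]'
python3 -m handwheel '[[-0.5,0,0,3,0,0,0],[-0.5,0,0,3,0,0,0],[-0.5,0,0,2.5,0,0,0],[-0.5,0,0,0.5,0,0,0],[-0.5,0,0,0,0,0,0],[-0.5,0,0,0.3,0,0,0],[-0.5,0,0,0,0,0,0]]'
```

```text
time: 19.7
tool_pos: [466.9, 266.7, 127.3]
tcp_rot: [-179.8, 0.1, 92.0]
ft_force: [1.0, -0.4, -0.9]
finger_gap: 39.5
grip_force: 81.1
time: 20.28
tool_pos: [469.8, 265.4, 37.6]
tcp_rot: [179.9, -0.0, 91.8]
ft_force: [-0.4, 0.4, -1.4]
finger_gap: 38.1
grip_force: 81.1
```

```bash
python3 -m handwheel '[[-0.5,0,0,0.3,0,0,0],[-0.5,0,0,0.2,0,0,0],[-0.5,0,0,0,0,0,0]]'
```

```text
time: 20.53
tool_pos: [469.1, 265.6, 31.8]
tcp_rot: [179.9, -0.0, 91.8]
ft_force: [0.7, -0.2, -1.3]
finger_gap: 38.6
grip_force: 81.1
```

```bash
python3 -m handwheel '[[-0.5,0,0,0.1,0,0,0],[-0.5,0,0,0,0,0,0]]'
```

```text
time: 20.7
tool_pos: [469.1, 265.6, 31.2]
tcp_rot: [180.0, -0.0, 91.8]
ft_force: [-1.9, -0.8, 3.8]
finger_gap: 38.6
grip_force: 81.6
```

```bash
python3 -m handwheel '[[-0.5,0,0,0.1,0,0,0],[-0.5,0,0,0,0,0,0]]'
```

```text
time: 20.87
tool_pos: [469.1, 265.7, 31.1]
tcp_rot: [180.0, -0.0, 91.8]
ft_force: [-7.6, -3.8, 15.5]
finger_gap: 38.7
grip_force: 83.2
```

```bash
python3 -m handwheel '[[1,0,0,-0.1,0,0,0],[1,0,0,0,0,0,0],[1,0,0,0,0,0,0],[1,0,0,0,0,0,0],[1,0,0,0,0,0,0],[1,0,0,-2,0,0,0],[1,0,0,-4,0,0,0],[1,0,0,-4,0,0,0],[1,0,0,-2,0,0,0],[1,0,0,0,0,0,0]]'
python3 - <<'E'
from h import *
s=snapshot("side");t=snapshot("top")
for p in(s,t):print([np.round(d["location"],1).tolist() for d in place_of(p,"block")][:4],[np.round(d["location"],1).tolist() for d in place_of(p,"spacer")][:1])
m=mask_near(s,"block",[469,265,21]);print(fitbox([(s,m)],(40,80,42),[469,265,2]))
V=[(p,mask_near(p,"jig",[506,39,10])) for p in(t,)];print(fitbox(V,(96,184,23),[506,39,2]))
m=trace(s,"spacer")[0]["pixels"].astype(np.uint8);ys,xs=np.nonzero(m);print("top",ys.min(),xs[ys<ys.min()+4].mean(),at(s,xs[ys<ys.min()+3].mean(),ys.min()+2,59))
go(504.5,91,150,91.8)
E
```

```text
time: 21.7
tool_pos: [472.1, 267.0, 156.9]
tcp_rot: [179.5, -0.2, 91.8]
ft_force: [1.0, 0.5, 0.2]
finger_gap: 85.6
grip_force: 0.0
[[352.0, 301.0, 2.1], [462.1, 430.3, 0.4], [469.9, 265.9, 0.6], [605.9, 219.9, 3.9]] [[501.5, 89.0, 4.0]]
[[607.8, 221.8, -0.3], [454.8, 427.2, 1.9], [470.6, 263.3, -0.3], [351.1, 300.5, 2.0]] [[503.8, 89.1, 7.0]]
(array([472.2, 268.9,  -1.4]), np.float64(0.119))
(array([506.8,  39.3,   1.9]), np.float64(0.183))
top 184 290.7586206896552 [504.66552058  91.69493161  59.        ]
turn about tool z rad -0.000; then shift tool cm [-17.51   3.1   -0.11]
```

```bash
python3 -m handwheel '[[0.2,-3.5,0.6,0,0,0,0],[0.2,-3.5,0.6,0,0,0,0],[0.2,-3.5,0.6,0,0,0,0],[0.2,-3.5,0.7,0,0,0,0],[0.2,-3.5,0.6,0,0,0,0],[0.2,0,0,0,0,0,0],[0.2,0,0,0,0,0,0]]' 30
python3 -c "
from h import *
go(504.5,91,47,91.8)"
```

```text
time: 22.73
tool_pos: [505.2, 89.8, 149.9]
tcp_rot: [-180.0, -0.0, 91.6]
ft_force: [-0.4, -0.6, -0.6]
finger_gap: 50.9
grip_force: 0.0
turn about tool z rad -0.004; then shift tool cm [ 0.12 -0.06 10.29]
```

```bash
python3 -m handwheel '[[0.2,0.1,0,3,0,0,0],[0.2,0,0,3,0,0,0],[0.2,0,0,3,0,0,0],[0.2,0,0,1.2,0,0,0],[0.2,0,0,0,0,0,0],[0.2,0,0,0,0,0,0]]'
python3 - <<'E'
from h import *
s=snapshot("side");print(sense()["tool_pos"])
cv2.imwrite("pics/h.png",cv2.resize(cv2.cvtColor(s["image"],cv2.COLOR_RGB2BGR)[150:250,220:350],None,fx=5,fy=5))
E
```

```text
time: 23.23
tool_pos: [504.5, 93.2, 48.2]
tcp_rot: [-179.9, -0.0, 91.8]
ft_force: [0.6, -0.4, 1.3]
finger_gap: 51.2
grip_force: 0.0
[505.81585486  93.18387319  49.58101911]
```

View pics/h.png

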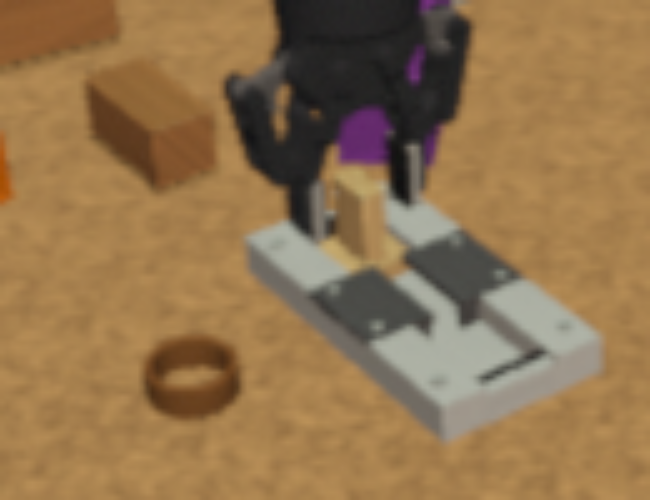

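The fingers at crop (310,210) and (410,175) straddle the upright at (360,210), clear of the jig. The block lies flat at crop (150,125). Close.

```bash
python3 -m handwheel '[[-0.8,0,0,0,0,0,0],[-0.8,0,0,0,0,0,0],[-0.8,0,0,0,0,0,0],[-0.8,0,0,0,0,0,0],[-0.8,0,0,0,0,0,0],[-0.8,0,0,0,0,0,0],[-0.8,0,0,0,0,0,0],[-0.8,0,0,0,0,0,0]]' 30
```

```text
time: 23.95
tool_pos: [504.9, 92.6, 49.5]
tcp_rot: [-180.0, -0.0, 91.8]
ft_force: [-7.9, -0.2, 9.7]
finger_gap: 13.6
grip_force: 32.0
```

```bash
python3 -m handwheel '[[-0.8,0,0,-0.5,0,0,0],[-0.8,0,0,-1.5,0,0,0],[-0.8,0,0,-2,0,0,0],[-0.8,0,0,-3,0,0,0],[-0.8,0,0,-2,0,0,0],[-0.8,0,0,0,0,0,0],[-0.8,0,0,0,0,0,0]]'
python3 -c "
from h import *
go(519,-272,138,91.8)"
```

```text
time: 24.53
tool_pos: [506.7, 92.5, 140.6]
tcp_rot: [179.7, -0.0, 91.8]
ft_force: [0.5, 0.1, -0.7]
finger_gap: 13.3
grip_force: 30.6
turn about tool z rad -0.000; then shift tool cm [-36.48   0.09   0.26]
```

```bash
python3 -m handwheel '[[-0.8,-3.65,0,0,0,0,0],[-0.8,-3.65,0,0,0,0,0],[-0.8,-3.65,0,0,0,0,0],[-0.8,-3.65,0,0,0,0,0],[-0.8,-3.65,0,0,0,0,0],[-0.8,-3.65,0,0,0,0,0],[-0.8,-3.65,0,0,0,0,0],[-0.8,-3.65,0,0,0,0,0],[-0.8,-3.65,0,0,0,0,0],[-0.8,-3.65,0,0,0,0,0],[-0.8,0,0,0,0,0,0],[-0.8,0,0,0,0,0,0]]'
python3 -m handwheel '[[-0.8,0,0,3,0,0,0],[-0.8,0,0,3,0,0,0],[-0.8,0,0,2,0,0,0],[-0.8,0,0,0.5,0,0,0],[-0.8,0,0,0,0,0,0],[-0.8,0,0,0,0,0,0]]'
python3 - <<'E'
from h import *
s=snapshot("side");print(sense()["tool_pos"],[np.round(d["location"],1) for d in place_of(s,"spacer")][:1])
cv2.imwrite("pics/i.png",cv2.resize(cv2.cvtColor(s["image"],cv2.COLOR_RGB2BGR)[210:320,320:450],None,fx=5,fy=5))
E
```

```text
time: 25.53
tool_pos: [515.2, -274.0, 136.6]
tcp_rot: [-179.9, -0.1, 91.6]
ft_force: [-0.2, 0.2, -0.6]
finger_gap: 13.5
grip_force: 30.5
time: 26.03
tool_pos: [516.2, -271.3, 53.0]
tcp_rot: [-179.9, -0.0, 91.8]
ft_force: [-0.5, -1.0, -0.7]
finger_gap: 13.3
grip_force: 30.6
[ 516.79646673 -271.74686214   53.75760353] [array([ 514.9, -274.3,    7.1])]
```

View pics/i.png

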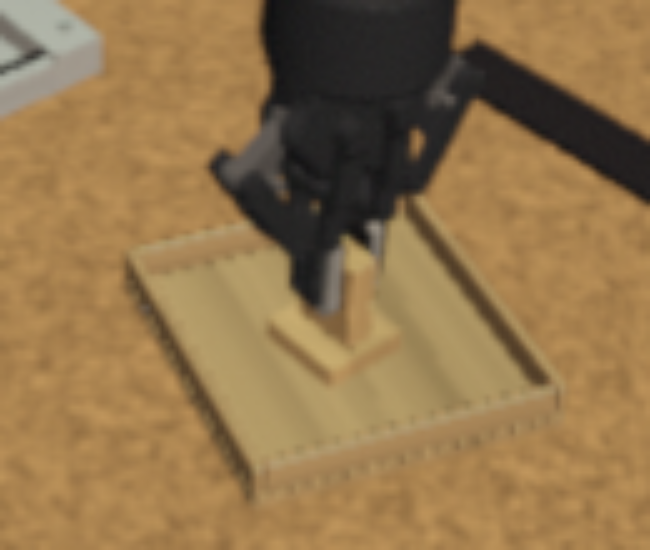

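The spacer hangs upright over the tray's middle at crop (335,340), about 5 mm above the floor. Lower it to touch.

```bash
python3 -m handwheel '[[-0.8,0,0,0.2,0,0,0],[-0.8,0,0,0.15,0,0,0],[-0.8,0,0,0,0,0,0]]'
```

```text
time: 26.38
tool_pos: [516.5, -272.3, 49.9]
tcp_rot: [180.0, 0.0, 91.8]
ft_force: [0.4, -0.4, -0.9]
finger_gap: 13.2
grip_force: 30.6
```

```bash
python3 -m handwheel '[[-0.8,0,0,0.1,0,0,0],[-0.8,0,0,0,0,0,0]]'
```

```text
time: 26.55
tool_pos: [516.4, -272.3, 48.7]
tcp_rot: [-180.0, -0.0, 91.8]
ft_force: [-0.6, 0.5, -0.7]
finger_gap: 13.2
grip_force: 30.6
```

```bash
python3 -m handwheel '[[-0.8,0,0,0.05,0,0,0],[-0.8,0,0,0,0,0,0]]'
```

```text
time: 26.72
tool_pos: [516.4, -272.4, 48.4]
tcp_rot: [180.0, 0.0, 91.8]
ft_force: [-0.3, 0.7, 0.6]
finger_gap: 13.5
grip_force: 30.7
```

```bash
python3 -m handwheel '[[-0.8,0,0,0.05,0,0,0],[-0.8,0,0,0,0,0,0]]'
```

```text
time: 26.88
tool_pos: [516.5, -272.5, 48.4]
tcp_rot: [180.0, 0.0, 91.8]
ft_force: [-2.7, 1.3, 4.6]
finger_gap: 13.3
grip_force: 31.4
```

```bash
python3 -m handwheel '[[0.2,0,0,-0.05,0,0,0],[0.2,0,0,0,0,0,0],[0.2,0,0,0,0,0,0],[0.2,0,0,0,0,0,0],[0.2,0,0,0,0,0,0],[0.2,0,0,0,0,0,0],[0.2,0,0,-2,0,0,0],[0.2,0,0,-4,0,0,0],[0.2,0,0,-4,0,0,0],[0.2,0,0,-2,0,0,0],[0.2,0,0,0,0,0,0],[0.2,0,0,0,0,0,0]]'
python3 - <<'E'
from h import *
s=snapshot("side");save(s,"z.png")
for q in("spacer","tray","block"):print(q,[np.round(d["location"],1).tolist() for d in place_of(s,q)][:4])
E
```

```text
time: 27.88
tool_pos: [517.5, -273.1, 170.4]
tcp_rot: [179.8, 0.1, 91.8]
ft_force: [0.5, 0.5, -1.4]
finger_gap: 51.0
grip_force: 0.0
spacer [[514.0, -272.4, 1.3]]
tray [[519.3, -271.6, 2.5]]
block [[605.4, 221.3, 3.5], [350.4, 296.1, 3.3], [469.1, 269.1, 1.3], [464.4, 431.4, 2.7]]
```

View pics/z.png

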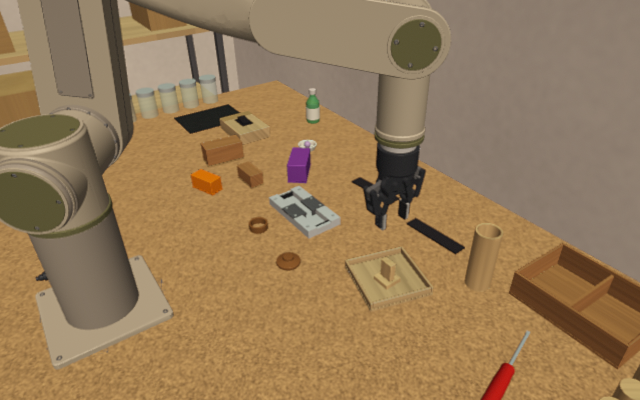

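The spacer stands upright in the middle of the tray at (387,272). The block lies flat at (250,174), and nothing else has been disturbed.

```bash
python3 -c "
from bench import *
print(hand_in())"
```

```text
the job is handed in; nothing more can be done
None
```

I handed the job in at about 28 s on the robot's clock; no verdict came back. The spacer came free toward the jig's +y bay and stands upright in the tray, and the block lies flat on the bench near where it started.

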